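Check the filled chip on the model dome with the moisture meter

ROBOT

A 6-joint arm with a two-finger parallel gripper is mounted at the origin on the work surface; the furniture and walls round the work are solid. World frame = base frame: x ahead of the robot, y to its left, z up, the work surface at z = 0. Lengths are in mm, angles in rad, forces in N, time in s.
With the tool pointing down it reaches from about 275 to 750 mm from the base axis. Payload 10.2 kg.
Tool frame: the origin (TCP) lies between the finger pads; the fingertips stand 8 mm ahead of it and the grasp point (between the pads) lies 11 mm behind it; z points along the fingers, y is the line along which they close (so a half turn about z gives the same grasp; the last joint's range is limited). The gripper opens to 85 mm and grips with 20 to 120 N. Pads are 22 mm wide; open, the fingers measure 114 mm over their backs; the gripper's body (76 mm by 85 mm) begins 54 mm behind the grasp point. The pads swing forward as they close: fully open they stand 13 mm farther back than shut.
Start: joints at [1.035, 0.313, 1.498, -0, 1.331, -0.223], TCP at [161.568, 499.527, 239.294] pointing down, gripper open.
Joint ranges: [-2.94, 2.94], [-0.97, 2.17], [0.19, 2.56], [-1.23, 4.37], [0.02, 3.11], [-2.88, 2.88]. Speed limits (rad/s): [2.39, 2.39, 3.01, 3.14, 3.14, 3.14].

INTERFACE

Orientations are given as a unit quaternion [w, x, y, z].
In Python, from rig import * gives the robot as it stands.
- The arm moves only by the shell command python3 -m handwheel 'ROWS' [FORCE]. ROWS is JSON, a list that holds one entry, the list of rows, each a list of 7 numbers: the shift along the world's x, y, z in mm, then the turn, a rotation vector about the world's x, y, z in degrees, then the opening, from -1 (shut) to 1 (fully open). A call has 1 to 8 rows; each row shifts and turns the commanded pose from where the row before left it; what a row does not reach is not made up. A row lasts 1/8 s, in which the tool goes at most 62.5 mm and 10.7 degrees, less where a joint would pass 70% of its speed; a pose out of reach is approached as far as the arm can. A call is refused whole if a number of a shift passes 62.5 or a number of a turn 10.7, either way. A call with a gripper value outside its range is refused whole. The fingers move at their own pace and stop on an object; FORCE is the grip in N (left out, the last holds). Time passes only in rows, so rows that do not move let the fingers close. It gives the time, the measured TCP pose, the force, the opening and the grip force at its end, in the units of the state.
- sense(): the state, without advancing time (a new reading comes with each control period).
- capture(name): name is "side" or "top" or "wrist"; returns a dict with "image" (384x512x3 uint8, red, green, blue), "fx", "fy", "cx", "cy" (pixels), "rvec" (rotation vector, rad) and "tvec" (3), from world to camera coordinates, as OpenCV has them; the wrist camera has in their place "hand_eye" (4x4, takes a point from camera to tool coordinates, whose origin is the TCP and whose axes are the flange's). Camera axes: x right, y down, z forward; pixel columns grow to the right and rows downward; lengths in mm; the calibration is good to about 2 mm. A picture is of the moment at which its call begins: read the wrist's pose just before it. There is no depth.
- finish_job(): hands the job in; it is judged then, once.
The state is a dict: "time_s": time; "joints": joint angles; "dq": joint speeds; "tau": joint torques, N m; "eef_pos": TCP position; "ee_rot": TCP orientation; "force": force on the tool from outside, world axes, zero at the start; "wrist_torque": the same for the moment, N m; "grip_width": opening from 0.0 (shut) to 1.0 (fully open); "grip_force": force on a finger pad.
Only numpy, scipy, OpenCV 4.12 (cv2) and the standard library are available. Lean on these libraries where they do the work, as an engineer would, in place of code of your own. Each camera call takes 0.05 s, during which the arm holds its last target. There are 200 camera calls.

TASK

One of the two domed model houses has a chip in its dome that was filled and sanded flat. Before it is painted, check that the filler is dry: take the moisture meter from its holder, set its sprung nose square on the middle of the filler patch, feel for contact and press the nose about half-way in and hold it still there for about two seconds. Press gently, do not shove the house or disturb the other things, then put the meter back in its holder, fully home, and let go.

Things in the scene. Friction and masses are not known exactly. Their poses are not given: they have to be found in the camera images.
- meter: white flat moisture meter, loose, 150 g, nose down in the holder. Origin: on its axis, 40 mm below the flat body; z runs up to its top end at 160 mm. Body 40 (x) x 24 (y) mm from z = 40 to 160, dark ribbed grip band at 106 to 130 (take it across the 24 mm); black snout 22 mm across at z = 24 to 40. Below it a stiff telescopic probe: its 14 mm nose ends anywhere at z = 4 to 18
- nose (a joint): travel of the sprung, gently domed steel nose into the end of the probe, m: 0 = free, 0.006 = fully in against its stop; begins to give at about 3 N, half-way (0.003) at about 6 N, fully in at 9 N; above about 30 N the probe itself would telescope
- holder: fixed wooden block 70 (x) x 54 (y) mm on a wooden foot 104 x 88 mm, 95 mm high. Origin: centre of its underside, z up. A 44 x 28 mm pocket with a flared black mouth opens upward; the meter's flat body stands on its floor at 48 mm. Fully home, the meter's origin is 8 mm above the holder's, x and y along the holder's x and y; the nose hangs free in a bore below
- house_repair: beige model house, loose, 0.6 kg, 106 x 128 x 69 mm, with parapets and a plaster dome on its roof (top of the dome 96 mm above the table) that has a flat spot of white filler. Origin: centre of its underside; the repaired flank faces the house's +y
- patch: the filler patch on that dome: a flat round white face 24 mm across, 1 mm proud of the dome, with smeared edges, about 90 mm above the table, on the flank of the dome turned roughly to the robot's left (+y). Origin: centre of its face; z is the outward normal of the face, 35 degrees from vertical
- house_plain: the other domed model house, loose, 0.6 kg, 105 x 127 x 60 mm, top of its dome 89 mm above the table; its dome has no patch. Leave it alone. Origin: centre of its underside
- glue: small white glue bottle with an orange cap, 30 x 30 x 74 mm, standing loose; leave it alone. Origin: centre of its underside
- barrel_up: small dark model barrel standing upright, 27 mm across, 34 mm high, loose; leave it alone. Origin: centre of its underside
There are look-alikes about, which are no part of the job. Of the things like the meter, leave any that is purple; of the rest the larger one is meant.

How it is judged:
By the outcome, as a careful person would: the job done as asked, in the order asked, and still so for the second after the job is handed in, with the robot touching nothing.
It also fails if it takes over 61 s, if anything falls off the work surface, if the arm or the gripper's body presses on something with over 40 N, if the wrist force passes 120 N, or if a joint passes its speed limit or range.

## Working session

There is one attempt and no reset: what is moved stays moved. The work goes in short steps, Python scripts to look and compute and a shell command to move; the robot and the scene stay as the last step left them, time stands still between calls to the robot, and variables do not carry over. Pictures are saved under pics/ and viewed, at most 14 in all, crops included, and the job is handed in when it is done.

```bash
mkdir -p pics; cat > look.py <<'E'
from rig import *
import cv2,numpy as np,pickle,sys
def snap(n,tag):
    s=sense();c=capture(n);c['state']={k:s[k] for k in('eef_pos','ee_rot','time_s')}
    pickle.dump(c,open(f'pics/{tag}.pkl','wb'));cv2.imwrite(f'pics/{tag}.png',c['image'][:,:,::-1]);return c
E
python3 - <<'E'
from look import *
a=[snap(n,n+'0')['image'] for n in('side','top','wrist')]
s=sense();print(s)
im=np.hstack(a[:2]);cv2.imwrite('pics/st.png',cv2.resize(im,(800,300))[:,:,::-1])
E
```

```text
{'time_s': 0.15, 'joints': array([ 1.03455748e+00,  3.13334829e-01,  1.49824784e+00,  3.11922738e-06,
        1.33099778e+00, -2.23409126e-01]), 'dq': array([-0.00085218, -0.00232511, -0.00247939, -0.00161033,  0.00020919,
        0.00237401]), 'tau': array([ 1.81537409e-03, -4.12372184e+01, -2.59799981e+01, -1.09639161e-04,
        3.17625956e-03,  5.00947976e-06]), 'eef_pos': array([161.49088963, 499.35603981, 238.86524308]), 'ee_rot': array([-1.84523608e-04,  1.55778188e-01,  9.87791938e-01, -4.58137777e-04]), 'force': array([-0.47710862, -0.41008675, -0.96910604]), 'wrist_torque': array([0.02544952, 0.01878685, 0.00365769]), 'grip_force': 0.0, 'grip_width': 1.00105835686333}
```

View pics/top0.png

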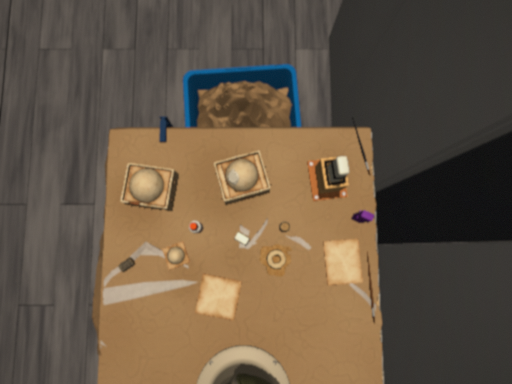

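View pics/side0.png

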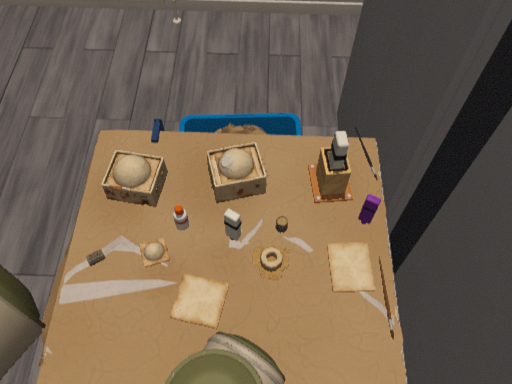

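The two views show the meter in its holder at about top (338,170) / side (338,150). The patched house is at top (242,175), with the patch on the dome's left flank. The plain house, glue, barrel, a small look-alike meter and a purple one are also there. Next I'll enlarge the holder and house regions.

```bash
python3 - <<'E'
from look import *
t=cv2.imread('pics/top0.png');s=cv2.imread('pics/side0.png')
def cr(i,x,y,w=66,h=66): return cv2.resize(i[y:y+h,x:x+w],(400,300) if 0 else (396,396),interpolation=cv2.INTER_CUBIC)
o=[cr(t,300,140),cr(s,300,128,80,80)]
o2=[cr(t,208,142),cr(s,202,138,66,66)]
im=np.vstack([np.hstack(o),np.hstack(o2)]);cv2.imwrite('pics/z.png',cv2.resize(im,(600,600)))
for n in('top','side'):
    c=pickle.load(open(f'pics/{n}0.pkl','rb'));R=cv2.Rodrigues(np.array(c['rvec']))[0];print(n,c['fx'],-R.T@np.ravel(c['tvec']),R[2])
c=pickle.load(open('pics/wrist0.pkl','rb'));print(c['hand_eye'],c['fx'])
E
```

```text
top 370.8758924457311 [342.45281448 -19.9356162  928.29784819] [ 0.13539962 -0.00482745 -0.99077931]
side 478.85451123062256 [-86.09658465 -48.50081776 929.37006374] [ 0.52062171  0.01071785 -0.85372019]
[[ 1.68281803e-04 -9.49626096e-01 -3.13385146e-01  7.94091604e+01]
 [ 9.99999979e-01  1.95966438e-04 -5.68407406e-05 -6.56192439e-01]
 [ 1.15390421e-04 -3.13385130e-01  9.49626109e-01 -1.35007392e+02]
 [ 0.00000000e+00  0.00000000e+00  0.00000000e+00  1.00000000e+00]] 315.2214650455492
```

View pics/z.png

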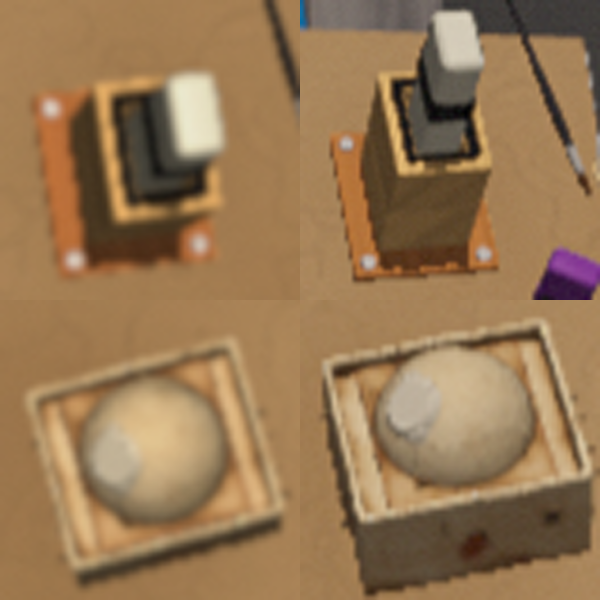

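The filler patch shows on the left flank at about top (233,243/side (226,161)). The white meter's top face is at about top (342,165) / side (342,139). I'll triangulate these roughly now and refine with the wrist camera.

```bash
cat >> look.py <<'E'
from scipy.spatial.transform import Rotation as Ro
def ray(tag,u):
    c=pickle.load(open(f'pics/{tag}.pkl','rb'))
    d=np.array([(u[0]-c['cx'])/c['fx'],(u[1]-c['cy'])/c['fy'],1.])
    if 'hand_eye' in c:
        q=c['state']['ee_rot'];Rt=Ro.from_quat([q[1],q[2],q[3],q[0]]).as_matrix();H=np.array(c['hand_eye'])
        o=Rt@H[:3,3]+np.array(c['state']['eef_pos']);d=Rt@H[:3,:3]@d
    else:
        R=cv2.Rodrigues(np.array(c['rvec']))[0];o=-R.T@np.ravel(c['tvec']);d=R.T@d
    return o,d/np.linalg.norm(d)
def plane(tag,u,z):
    o,d=ray(tag,u);return o+d*(z-o[2])/d[2]
def tri(*obs):
    A=np.zeros((3,3));b=np.zeros(3);rs=[ray(t,u) for t,u in obs]
    for o,d in rs: P=np.eye(3)-np.outer(d,d);A+=P;b+=P@o
    p=np.linalg.solve(A,b);return p,[float(np.linalg.norm((np.eye(3)-np.outer(d,d))@(p-o))) for o,d in rs]
E
python3 - <<'E'
from look import *
Z=lambda z:(300+z[0]*.22-.4,140+z[1]*.22-.4)
S=lambda z:(300+(z[0]-300)*80/300-.4,128+z[1]*80/300-.4)
T2=lambda z:(208+z[0]*.22-.4,142+(z[1]-300)*.22-.4)
S2=lambda z:(202+(z[0]-300)*.22-.4,138+(z[1]-300)*.22-.4)
print('meter top',tri(('top0',Z((195,115))),('side0',S((460,40)))))
f=[(50,105),(75,260),(200,244)];g=[(346,143),(369,262),(484,254)]
for a,b in zip(f,g): print('screw',tri(('top0',Z(a)),('side0',S(b)))[0],plane('top0',Z(a),8),plane('side0',S(b),8))
print('patch',tri(('top0',T2((115,456))),('side0',S2((411,404)))))
for a,b in zip([(30,395),(232,345),(280,512),(80,572)],[(325,360),(545,323),(590,475),(362,518)]): print('par',tri(('top0',T2(a)),('side0',S2(b))),plane('top0',T2(a),69))
E
```

```text
meter top (array([ 513.89728118, -214.74675008,  167.02402733]), [1.8559207643577074, 1.8559207643576452])
screw [ 555.53566085 -173.84854745    7.76421749] [ 555.33014198 -172.27640063    8.        ] [ 555.6466676  -175.34176144    8.        ]
screw [ 467.64603706 -184.68572562   10.93706148] [ 467.94031536 -183.94222114    8.        ] [ 469.63051645 -186.38564934    8.        ]
screw [ 476.52646966 -254.03134326    9.87813852] [ 476.68481196 -253.27219575    8.        ] [ 477.93358238 -255.68027956    8.        ]
patch (array([506.04750674,  20.18340043,  88.3082657 ]), [0.6791447248910113, 0.6791447248909964])
par (array([541.28872537,  64.96680155,  73.0030373 ]), [0.8184286757930215, 0.8184286757930392]) [542.18443425  66.18886069  69.        ]
par (array([567.63824764, -40.60989965,  73.46754466]), [1.542121275225251, 1.5421212752252507]) [568.70756174 -39.17030585  69.        ]
par (array([479.73397718, -64.65910093,  72.3234037 ]), [1.354699653526701, 1.3546996535266989]) [480.17195046 -63.47357684  69.        ]
par (array([448.09477772,  38.92792298,  78.11774732]), [0.035736464168199075, 0.03573646416819908]) [449.22985991  39.52307942  69.        ]
```

```bash
python3 -m handwheel '[[[34,-48,4,0,0,2.5,1],[34,-48,4,0,0,2.5,1],[34,-48,4,0,0,2.5,1],[34,-48,4,0,0,2.5,1],[34,-48,4,0,0,2.5,1],[34,-48,4,0,0,2.5,1],[34,-48,4,0,0,2.5,1],[34,-48,4,0,0,2.5,1]]]' 40
python3 -m handwheel '[[[34,-48,4,0,0,2.5,1],[34,-48,0,0,0,2.5,1],[0,0,0,0,0,0,1],[0,0,0,0,0,0,1],[0,0,0,0,0,0,1]]]'
python3 - <<'E'
from look import *
snap('wrist','wh')
E
python3 -m handwheel '[[[2,-55,0,0,0,0,1],[2,-55,0,0,0,0,1],[2,-55,0,0,0,0,1],[2,-55,0,0,0,0,1],[-10,-15,0,0,0,0,1],[0,0,0,0,0,0,1],[0,0,0,0,0,0,1],[0,0,0,0,0,0,1]]]'
python3 - <<'E'
from look import *
snap('wrist','wm')
a=cv2.imread('pics/wh.png');b=cv2.imread('pics/wm.png')
cv2.imwrite('pics/wv.png',cv2.resize(np.hstack([a,b]),(800,300)))
print(sense()['joints'])
E
```

```text
time_s: 1.15
eef_pos: [434.3, 113.7, 271.4]
ee_rot: [0.0, -0.019, 1.0, 0.0]
force: [-0.7, 0.2, 0.7]
grip_width: 1.002
grip_force: 0.0
time_s: 1.78
eef_pos: [501.1, 20.6, 275.5]
ee_rot: [0.0, -0.062, 0.998, 0.0]
force: [-0.4, 0.7, -0.3]
grip_width: 1.0
grip_force: 0.0
time_s: 2.82
eef_pos: [499.9, -214.2, 275.6]
ee_rot: [0.0, -0.063, 0.998, -0.0]
force: [0.2, 0.1, -0.1]
grip_width: 1.004
grip_force: 0.0
[-6.20710221e-01  3.31700831e-01  1.37756212e+00  8.33310341e-05
  1.43208243e+00 -2.31660606e+00]
```

View pics/wv.png

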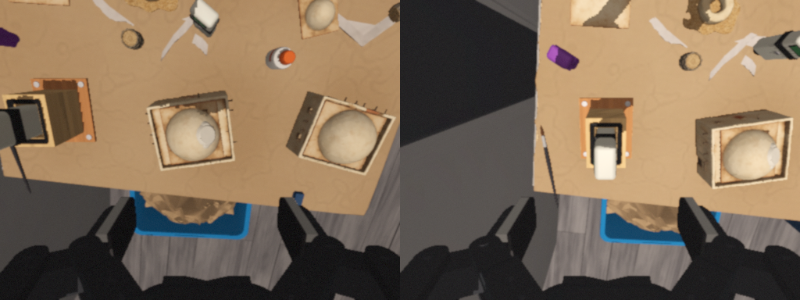

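The left picture shows the patch at about wrist (265,170) full-scale. The right one shows the meter's top face at about (262,208) and the holder screws at its foot. I'll zoom in on both.

```bash
python3 - <<'E'
from look import *
a=cv2.imread('pics/wh.png');b=cv2.imread('pics/wm.png')
f=lambda i,x,y,s:cv2.resize(i[y:y+s,x:x+s],(400,400),interpolation=cv2.INTER_CUBIC)
cv2.imwrite('pics/wz.png',np.hstack([f(a,185,110,120),f(b,215,120,120)]))
E
```

```text
(no output)
```

View pics/wz.png

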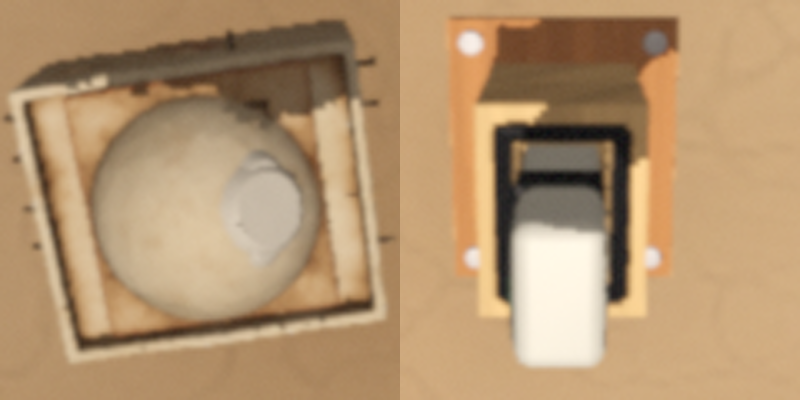

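```bash
python3 - <<'E'
from look import *
a=lambda z:(185+.3*z[0]-.35,110+.3*z[1]-.35)
b=lambda z:(215+.3*(z[0]-400)-.35,120+.3*z[1]-.35)
T2=lambda z:(208+z[0]*.22-.4,142+(z[1]-300)*.22-.4)
S2=lambda z:(202+(z[0]-300)*.22-.4,138+(z[1]-300)*.22-.4)
P=a((269,209))
print('patch 3',tri(('wh',P),('top0',T2((115,456))),('side0',S2((411,404)))),'w+s',tri(('wh',P),('side0',S2((411,404)))),plane('wh',P,89))
print('dome centre@r', plane('wh',a((206,208)),70))
par=[plane('wh',a(z),69) for z in[(15,95),(352,52),(383,318),(75,360)]];print(np.round(par,1),np.mean(par,0))
for e in[(0,1),(3,2)]:
    v=par[e[1]]-par[e[0]];print('yaw',np.degrees(np.arctan2(-v[0],v[1])),np.linalg.norm(v))
for z in [(513,294),(605,294),(559,222),(559,365),(559,185)]: print('mtop',plane('wm',b(z),168))
for z in [(480,103),(647,103),(480,316),(647,316)]: print('block',plane('wm',b(z),95))
for z in [(470,43),(655,43),(475,258),(652,258)]: print('screw',plane('wm',b(z),9))
for z in [(496,128),(629,128),(496,303),(629,300)]: print('pocket',plane('wm',b(z),95))
Z=lambda z:(300+z[0]*.22-.4,140+z[1]*.22-.4)
S=lambda z:(300+(z[0]-300)*80/300-.4,128+z[1]*80/300-.4)
print('mtop tri',tri(('wm',b((559,290))),('top0',Z((195,115))),('side0',S((460,40)))))
E
```

```text
patch 3 (array([505.65513558,  20.50649442,  88.70368866]), [0.8102882015381542, 0.4302938536393085, 1.0437042185907766]) w+s (array([505.10096958,  20.2885456 ,  89.57112256]), [0.8903968227063984, 0.8903968227064041]) [505.16169638  21.19528026  89.        ]
dome centre@r [512.35910484   0.94912567  70.        ]
[[482.8 -64.5  69. ]
 [455.7  41.7  69. ]
 [544.1  66.1  69. ]
 [573.2 -38.9  69. ]] [513.92922138   1.10443356  69.        ]
yaw 14.34220551057166 109.6503333177585
yaw 15.489600219460579 108.87495847344837
mtop [ 515.25852551 -226.3145545   168.        ]
mtop [ 512.40878609 -203.76005099  168.        ]
mtop [ 495.35811359 -217.33307523  168.        ]
mtop [ 532.90439124 -212.66703954  168.        ]
mtop [ 486.18332513 -218.47326523  168.        ]
block [ 483.34835997 -243.39544242   95.        ]
block [ 477.01049959 -193.19526712   95.        ]
block [ 552.60070056 -236.44264311   95.        ]
block [ 545.82263254 -182.80213313   95.        ]
screw [ 478.04407599 -254.42931673    9.        ]
screw [ 469.27006548 -184.91759848    9.        ]
screw [ 563.59745977 -244.06650276    9.        ]
screw [ 554.62525861 -173.04444896    9.        ]
pocket [ 490.40091015 -237.77952063   95.        ]
pocket [ 485.3146159  -197.49645969   95.        ]
pocket [ 547.45640911 -231.77600294   95.        ]
pocket [ 541.05436084 -189.38365149   95.        ]
mtop tri (array([ 513.73934891, -214.89217115,  166.78984942]), [0.5124205682645107, 1.9390403583449773, 1.808053723071254])
```

```bash
python3 -m handwheel '[[[15,0,-20,0,0,0,1],[0,0,-45,0,0,0,1],[0,0,-45,0,0,0,1],[0,0,-35,0,0,0,1],[0,0,-15,0,0,0,1],[0,0,0,0,0,0,1],[0,0,0,0,0,0,1]]]' 60
python3 - <<'E'
from look import *
snap('wrist','wg');snap('side','sg')
a=cv2.imread('pics/wg.png');b=cv2.imread('pics/sg.png')[80:240,270:430]
cv2.imwrite('pics/g.png',np.hstack([cv2.resize(a,(420,315)),cv2.resize(b,(315,315))]))
E
```

```text
time_s: 3.75
eef_pos: [515.3, -215.8, 116.8]
ee_rot: [0.001, -0.062, 0.998, -0.001]
force: [0.2, 0.2, -0.4]
grip_width: 1.001
grip_force: 0.0
```

View pics/g.png

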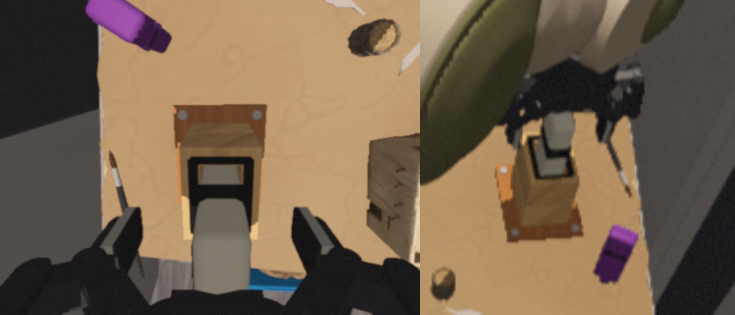

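The meter sits centred between the fingers (montage x 222, fingers at 140 and 300). Closing.

```bash
python3 -m handwheel '[[[0,0,0,0,0,0,-1],[0,0,0,0,0,0,-1],[0,0,0,0,0,0,-1],[0,0,0,0,0,0,-1],[0,0,0,0,0,0,-1],[0,0,0,0,0,0,-1]]]' 60
```

```text
time_s: 4.6
eef_pos: [514.6, -215.5, 115.4]
ee_rot: [0.0, -0.062, 0.998, -0.0]
force: [0.8, 0.4, 1.0]
grip_width: 0.274
grip_force: 54.9
```

```bash
python3 -m handwheel '[[[0,0,8,0,0,0,-1],[0,0,12,0,0,0,-1],[0,0,20,0,0,0,-1],[0,0,40,0,0,0,-1],[0,0,40,0,0,0,-1],[0,0,30,0,0,0,-1],[0,0,0,0,0,0,-1]]]'
python3 - <<'E'
from look import *
n=np.array([-.148,.554,.819]);n/=np.linalg.norm(n)
z=np.array([0,0,1]);ax=np.cross(z,n);ang=np.arccos(n[2]);rv=ax/np.linalg.norm(ax)*np.degrees(ang);print('rotvec',rv,n)
p=np.array([505.3,20.7,89.])
for zz in(18,4,-20,): print(zz,'TCP when nose(z=zz) at patch',p+n*(107.4-zz))
print(sense()['joints'])
E
```

```text
time_s: 5.48
eef_pos: [515.1, -215.8, 267.8]
ee_rot: [0.002, -0.062, 0.998, -0.002]
force: [0.2, 0.1, -2.1]
grip_width: 0.276
grip_force: 55.0
rotvec [-33.81227662  -9.03288256   0.        ] [-0.14803102  0.5541161   0.81917163]
18 TCP when nose(z=zz) at patch [492.06602719  70.23797929 162.23394412]
4 TCP when nose(z=zz) at patch [489.99359297  77.99560469 173.702347  ]
-20 TCP when nose(z=zz) at patch [486.44084859  91.29439107 193.36246623]
[-6.06508013e-01  3.66570747e-01  1.34907342e+00 -1.19877659e-06
  1.42102579e+00 -2.30088721e+00]
```

```bash
python3 -m handwheel '[[[-6,55,0,-5.6,-1.5,0,-1],[-6,55,0,-5.6,-1.5,0,-1],[-6,55,0,-5.6,-1.5,0,-1],[-6,55,0,-5.6,-1.5,0,-1],[-6,55,0,-5.6,-1.5,0,-1],[-6,55,0,-5.6,-1.5,0,-1],[0,0,0,-0.2,0,0,-1],[0,0,0,0,0,0,-1]]]'
python3 -m handwheel '[[[0,0,0,0,0,0,-1],[0,0,0,0,0,0,-1]]]'
python3 - <<'E'
from look import *
s=sense();q=s['ee_rot'];R=Ro.from_quat([q[1],q[2],q[3],q[0]]).as_matrix();print(s['eef_pos'],-R[:,2],s['joints'])
snap('wrist','wp');snap('side','sp');snap('top','tp')
a=cv2.imread('pics/wp.png');b=cv2.imread('pics/sp.png')[60:220,150:310];c=cv2.imread('pics/tp.png')[80:240,150:310]
cv2.imwrite('pics/p.png',np.vstack([np.hstack([cv2.resize(b,(400,400)),cv2.resize(c,(400,400))])]))
E
```

```text
time_s: 6.48
eef_pos: [478.3, 114.4, 264.3]
ee_rot: [0.058, -0.06, 0.952, -0.295]
force: [0.2, 1.0, -2.2]
grip_width: 0.276
grip_force: 55.9
time_s: 6.72
eef_pos: [478.8, 113.3, 265.4]
ee_rot: [0.059, -0.058, 0.952, -0.295]
force: [0.1, -0.2, -2.4]
grip_width: 0.272
grip_force: 55.9
[478.75488649 113.26980463 265.3795366 ] [-0.14640537  0.55401817  0.81952995] [ 0.28390257  0.29176288  1.57597919 -0.62862834  1.34303437 -1.23998129]
```

View pics/p.png

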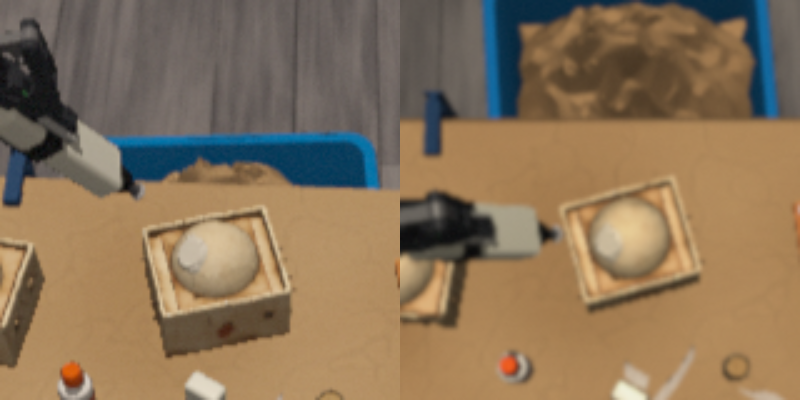

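View pics/wp.png

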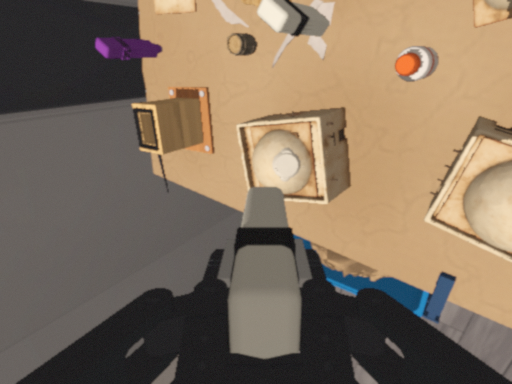

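The nose tip shows at side (207,138) / top (212,173), well aligned with the patch at wrist (287,164). I'll measure the tip and patch with the same cameras so that calibration errors cancel.

```bash
python3 - <<'E'
from look import *
s=sense();t=s['eef_pos'];q=s['ee_rot'];R=Ro.from_quat([q[1],q[2],q[3],q[0]]).as_matrix();n=-R[:,2]
S=lambda z:(150+z[0]*.4-.3,60+z[1]*.4-.3)
T=lambda z:(150+(z[0]-400)*.4-.3,80+z[1]*.4-.3)
tip,e=tri(('sp',S((142,193))),('tp',T((558,233))));print('tip',tip,e,'along',(tip-t)@n,'lat',(tip-t)-((tip-t)@n)*n)
im=cv2.imread('pics/wp.png')
# patch by low-saturation mask, three views
def pm(f,x,y,w):
    i=cv2.imread(f)[y:y+w,x:x+w];h=cv2.cvtColor(i,cv2.COLOR_BGR2HSV);m=((h[...,1]<45)&(h[...,2]>120)).astype(np.uint8)
    k,l,st,c=cv2.connectedComponentsWithStats(m);j=1+np.argmax(st[1:,4]);print(f,st[j],c[j]+[x,y]);return c[j]+[x,y]
a=pm('pics/wp.png',265,140,45);b=pm('pics/sp.png',212,145,35);c=pm('pics/tp.png',220,165,30);d=pm('pics/wh.png',245,150,45)
print('all',tri(('wp',a),('sp',b),('tp',c),('wh',d)),'wrist',tri(('wp',a),('wh',d)),'st',tri(('sp',b),('tp',c)))
E
```

```text
tip [493.88761374  55.33539969 183.63669863] [1.777614211146474, 1.7776142111464912] along -101.66057040006126 lat [ 0.27787298 -2.21495446  1.54722166]
pics/wp.png [  8   9  26  32 577] [285.2287695  164.41767764]
pics/sp.png [10  9 11 14 99] [226.72727273 160.66666667]Traceback (most recent call last):
  File "<stdin>", line 11, in <module>
  File "<stdin>", line 10, in pm
    return _wrapfunc(a, 'argmax', axis=axis, out=out, **kwds)
    return bound(*args, **kwds)
ValueError: attempt to get argmax of an empty sequence
```

```bash
python3 - <<'E'
from look import *
P=(185+.3*269-.35,110+.3*209-.35)
print(tri(('wp',(287,164)),('wh',P)),plane('wp',(287,164),89),tri(('wp',(287,164)),('wh',P),('side0',(226.2,160.5)),('top0',(232.9,175.9))))
im=cv2.imread('pics/wp.png')[130:205,240:320];a=cv2.resize(im,(560,525),interpolation=cv2.INTER_CUBIC)
g=cv2.imread('pics/sp.png')[120:180,185:245];
cv2.imwrite('pics/p2.png',np.hstack([a,cv2.resize(g,(240,525)) if 0 else cv2.copyMakeBorder(cv2.resize(g,(240,240),interpolation=cv2.INTER_CUBIC),0,285,0,0,0)]))
E
```

```text
(array([505.21582698,  21.13390525,  87.13521002]), [0.4328187470968312, 0.4328187470968631]) [503.94831521  22.08559861  89.        ] (array([505.94602874,  20.52062354,  86.93333397]), [1.015997633494233, 0.7887552489534625, 1.5883650724602727, 0.5487776445042581])
```

View pics/p2.png

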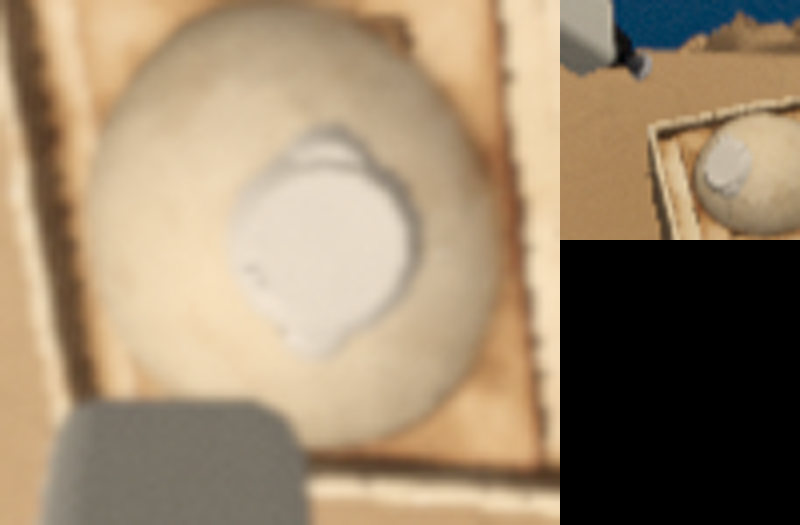

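```bash
python3 - <<'E'
from look import *
P=(185+.3*269-.35,110+.3*209-.35);W=(286,165.6)
print(tri(('wp',W),('wh',P)),plane('wp',W,89),tri(('wp',W),('wh',P),('side0',(226.2,160.5)),('top0',(232.9,175.9))))
# tip again from zoom: side (641,68)/4
tip,e=tri(('sp',(185+82/4-.4,120+67/4-.4)),('tp',(212.6,172.9)));print(tip,e)
s=sense();t=s['eef_pos'];q=s['ee_rot'];R=Ro.from_quat([q[1],q[2],q[3],q[0]]).as_matrix();n=-R[:,2]
print((tip-t)@n,(tip-t)-((tip-t)@n)*n)
p=np.array([505.3,20.8,88.7]);d=p-t;al=d@n;print('along',al,'lateral',d-al*n,'unit n',n)
E
```

```text
(array([505.43850266,  21.3041889 ,  89.51771911]), [0.416461624001453, 0.41646162400145664]) [506.10034874  21.0867424   89.        ] (array([506.05795201,  20.46648922,  88.05434292]), [0.4596268132514076, 0.993966719705792, 1.3400373074723821, 0.4097529476686265])
[493.40324516  56.79962527 185.83599162] [0.7008182424180628, 0.7008182424180492]
-98.97600400510537 [ 0.18823016 -2.23789399  1.5466446 ]
along -200.26606773952034 lateral [ -2.80821989  17.87398106 -12.58712421] unit n [-0.1470352   0.55396846  0.81945079]
```

```bash
python3 -m handwheel '[[[-3,18,-12.5,0,0,0,-1],[4,-14.8,-21.9,0,0,0,-1],[4,-14.8,-21.9,0,0,0,-1],[4,-14.8,-21.9,0,0,0,-1],[0,0,0,0,0,0,-1],[0,0,0,0,0,0,-1],[0,0,0,0,0,0,-1]]]'
python3 - <<'E'
from look import *
s=sense();t=s['eef_pos'];q=s['ee_rot'];R=Ro.from_quat([q[1],q[2],q[3],q[0]]).as_matrix();n=-R[:,2]
print(t,n,s['force']);p=np.array([505.4,20.9,88.8]);d=p-t;al=d@n;print('along',al,'lateral',d-al*n)
snap('side','sq');snap('top','tq');w=snap('wrist','wq')
f=lambda n,x,y,a=60:cv2.resize(cv2.imread(n)[y:y+a,x:x+a],(400,400),interpolation=cv2.INTER_CUBIC)
cv2.imwrite('pics/q.png',np.hstack([f('pics/sq.png',195,130),f('pics/tq.png',205,145)]))
E
```

```text
time_s: 7.75
eef_pos: [487.9, 88.7, 188.0]
ee_rot: [0.06, -0.059, 0.952, -0.294]
force: [0.2, 0.1, -1.8]
grip_width: 0.272
grip_force: 55.8
[487.87010243  88.663615   188.01961332] [-0.14932848  0.55350461  0.81934953] [ 0.17069645  0.05937505 -1.83491882]
along -121.4207297668603 lateral [-0.60167492 -0.55668101  0.26640439]
```

View pics/q.png

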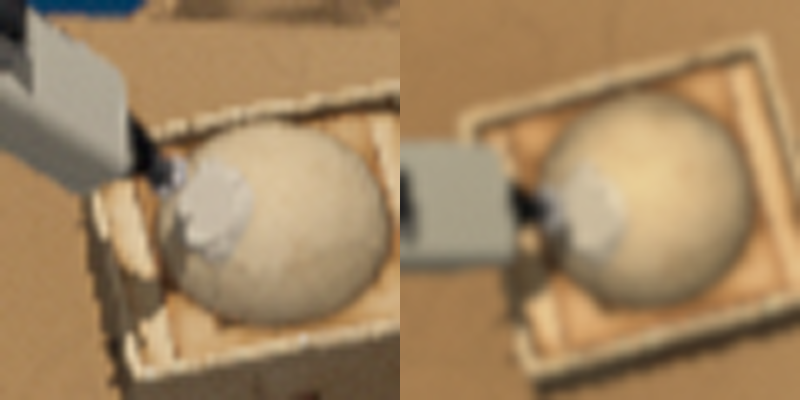

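Both views show the nose just up-left of the patch: side zoom tip (172,172) against patch (213,207), top zoom tip (553,200) against patch (592,211). I'll check the relative offset.

```bash
python3 - <<'E'
from look import *
S=lambda x,y:(195+x*.15-.4,130+y*.15-.4)
T=lambda x,y:(205+(x-400)*.15-.4,145+y*.15-.4)
n=np.array([-.149,.5535,.8194])
tip,e=tri(('sq',S(172,172)),('tq',T(553,200)));pa,e2=tri(('sq',S(214,207)),('tq',T(592,211)))
d=pa-tip;print(tip,e,pa,e2,'gap',d@n,'lat',d-(d@n)*n)
ax=np.array([487.87,88.66,188.02]);d=tip-ax;print((d@n),d-(d@n)*n)
E
```

```text
[505.44168198  31.32804021 107.08352244] [0.6830842772910204, 0.6830842772910263] [505.13954019  18.81822382  89.03998684] [0.8556714572894316, 0.855671457289453] gap -21.66403731545843 lat [-3.53008335 -0.51877173 -0.29202343]
-100.67077007074323 [ 2.57173724 -1.61068856  1.55315144]
```

```bash
python3 -m handwheel '[[[-1.5,-0.5,0.1,0,0,0,-1],[0.9,-3.3,-4.9,0,0,0,-1],[0.9,-3.3,-4.9,0,0,0,-1],[0,0,0,0,0,0,-1],[0,0,0,0,0,0,-1],[0,0,0,0,0,0,-1]]]'
python3 -m handwheel '[[[0.15,-0.55,-0.82,0,0,0,-1],[0.15,-0.55,-0.82,0,0,0,-1],[0,0,0,0,0,0,-1],[0,0,0,0,0,0,-1]]]'
python3 -m handwheel '[[[0.15,-0.55,-0.82,0,0,0,-1],[0.15,-0.55,-0.82,0,0,0,-1],[0,0,0,0,0,0,-1],[0,0,0,0,0,0,-1]]]'
```

```text
time_s: 8.65
eef_pos: [487.9, 81.1, 177.5]
ee_rot: [0.059, -0.059, 0.952, -0.295]
force: [-0.3, -0.7, -1.3]
grip_width: 0.273
grip_force: 55.8
time_s: 9.15
eef_pos: [488.2, 79.9, 175.8]
ee_rot: [0.059, -0.059, 0.952, -0.295]
force: [1.1, 0.1, -1.4]
grip_width: 0.273
grip_force: 55.8
time_s: 9.65
eef_pos: [488.5, 78.8, 174.1]
ee_rot: [0.059, -0.059, 0.952, -0.295]
force: [-0.3, 0.8, -1.1]
grip_width: 0.278
grip_force: 55.8
```

```bash
python3 -m handwheel '[[[0.15,-0.55,-0.82,0,0,0,-1],[0.15,-0.55,-0.82,0,0,0,-1],[0,0,0,0,0,0,-1],[0,0,0,0,0,0,-1]]]'
python3 -m handwheel '[[[0.15,-0.55,-0.82,0,0,0,-1],[0,0,0,0,0,0,-1],[0,0,0,0,0,0,-1]]]'
python3 -m handwheel '[[[0.15,-0.55,-0.82,0,0,0,-1],[0,0,0,0,0,0,-1],[0,0,0,0,0,0,-1]]]'|grep -E 'pos|force'
```

```text
time_s: 10.15
eef_pos: [488.8, 77.8, 172.6]
ee_rot: [0.059, -0.059, 0.952, -0.295]
force: [-0.8, 1.5, 1.4]
grip_width: 0.274
grip_force: 56.2
time_s: 10.52
eef_pos: [489.0, 77.2, 171.7]
ee_rot: [0.059, -0.059, 0.952, -0.295]
force: [-0.4, 3.0, 1.9]
grip_width: 0.277
grip_force: 56.3
eef_pos: [489.1, 76.7, 170.9]
force: [-1.4, 4.0, 3.1]
grip_force: 56.4
```

```bash
python3 - <<'E'
from look import *
n=np.array([-.149,.5535,.8194]);F=[];X=[]
for i in range(8):
    s=sense();F.append(s['force']+[0,0,1.8]);X.append(s['eef_pos']);capture('wrist')
F=np.array(F);print(F.mean(0),F@n,np.mean(F@n),np.mean(X,0),np.mean(X,0)@n,s['time_s'])
print('at 173-ish',[np.array(v)@n for v in([488.5,78.8,174.1],[488.8,77.8,172.6],[489,77.2,171.7],[489.1,76.7,170.9])])
t=np.mean(X,0);d=np.array([505.4,20.9,88.8])-t;print('along',d@n,d-(d@n)*n)
E
```

```text
[-0.94617616  3.42766109  5.25728212] [6.44890267 6.28911699 7.05227729 6.39992778 6.03218516 6.03413437
 6.64930542 5.86221136] 6.34600763088172 [489.12397536  76.65096603 170.89229674] 109.57598531255812 11.25
at 173-ish [np.float64(113.48684), np.float64(111.65953999999999), np.float64(110.56018), np.float64(109.61301)]
along -100.5497153125581 [ 1.29411706 -0.0966986   0.29813999]
```

Contact was felt and the force is now about 6.3 N, which is half-way in. Holding still.

```bash
H='python3 -m handwheel'; python3 -m handwheel '[[[0,0,0,0,0,0,-1],[0,0,0,0,0,0,-1],[0,0,0,0,0,0,-1],[0,0,0,0,0,0,-1],[0,0,0,0,0,0,-1],[0,0,0,0,0,0,-1],[0,0,0,0,0,0,-1],[0,0,0,0,0,0,-1]]]'
python3 -m handwheel '[[[0,0,0,0,0,0,-1],[0,0,0,0,0,0,-1],[0,0,0,0,0,0,-1],[0,0,0,0,0,0,-1],[0,0,0,0,0,0,-1],[0,0,0,0,0,0,-1],[0,0,0,0,0,0,-1],[0,0,0,0,0,0,-1]]]'
python3 - <<'E'
from look import *
snap('side','sh');snap('top','th');s=sense();print(s['time_s'],s['force'])
f=lambda n,x,y,a=60:cv2.resize(cv2.imread(n)[y:y+a,x:x+a],(400,400),interpolation=cv2.INTER_CUBIC)
cv2.imwrite('pics/h.png',np.hstack([f('pics/sh.png',195,130),f('pics/th.png',205,145)]))
E
```

```text
time_s: 12.3
eef_pos: [489.1, 76.6, 170.8]
ee_rot: [0.059, -0.059, 0.952, -0.295]
force: [-0.3, 3.6, 3.6]
grip_width: 0.273
grip_force: 56.4
time_s: 13.3
eef_pos: [489.1, 76.6, 170.9]
ee_rot: [0.059, -0.059, 0.952, -0.295]
force: [-0.9, 3.7, 3.6]
grip_width: 0.279
grip_force: 56.4
13.4 [0.06740389 2.62072187 3.3418779 ]
```

View pics/h.png

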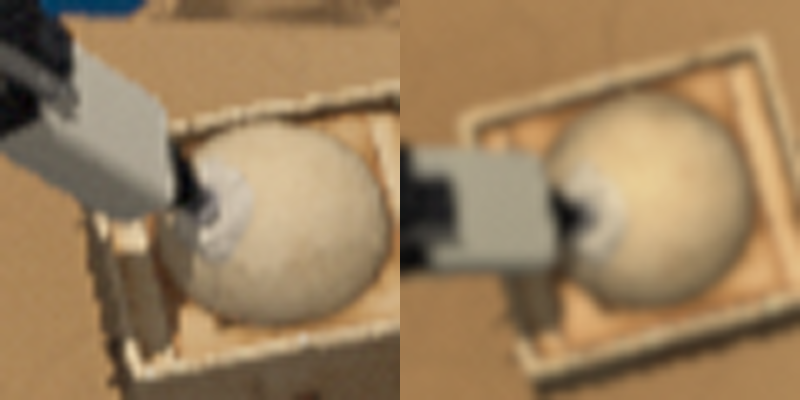

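The nose sits near the middle of the patch (side zoom (207,210), top zoom (580,213)) and the house has not moved. The hold lasted over 2 s, so I'll retract along the normal.

```bash
python3 -m handwheel '[[[-0.6,2.2,3.3,0,0,0,-1],[-1.5,5.5,8.2,0,0,0,-1],[-3,11,16.4,0,0,0,-1],[-3,11,16.4,0,0,0,-1],[-1.5,5.5,8.2,0,0,0,-1],[0,0,40,0,0,0,-1]]]'
python3 -m handwheel '[[[6,-54,2,5.6,1.5,0,-1],[6,-54,2,5.6,1.5,0,-1],[6,-54,0,5.6,1.5,0,-1],[6,-54,0,5.6,1.5,0,-1],[6,-54,0,5.6,1.5,0,-1],[6,-54,0,5.6,1.5,0,-1],[0,0,0,0.2,0,0,-1],[0,0,0,0,0,0,-1]]]'
python3 -m handwheel '[[[0,0,0,0,0,0,-1],[0,0,0,0,0,0,-1]]]'
python3 - <<'E'
from look import *
s=sense();q=s['ee_rot'];R=Ro.from_quat([q[1],q[2],q[3],q[0]]).as_matrix();g=np.array([.000,-.0622,.998,0])
G=Ro.from_quat([-.0622,.998,0,0]).as_matrix()
print('shift',np.array([514.6,-215.5])-s['eef_pos'][:2],s['eef_pos'],'turn',np.degrees(Ro.from_matrix(G@R.T).as_rotvec()))
E
```

```text
time_s: 14.15
eef_pos: [478.4, 111.9, 262.0]
ee_rot: [0.057, -0.06, 0.952, -0.295]
force: [1.0, -0.5, -1.2]
grip_width: 0.27
grip_force: 55.8
time_s: 15.15
eef_pos: [515.1, -212.0, 266.8]
ee_rot: [-0.001, -0.062, 0.998, 0.0]
force: [0.8, -0.2, -1.3]
grip_width: 0.274
grip_force: 56.0
time_s: 15.4
eef_pos: [515.6, -211.0, 267.6]
ee_rot: [0.0, -0.063, 0.998, -0.0]
force: [0.2, -0.8, -0.9]
grip_width: 0.274
grip_force: 56.0
shift [-0.98944015 -4.48504188] [ 515.58944015 -211.01495812  267.64321346] turn [ 0.01605056  0.02230216 -0.07693399]
```

```bash
python3 -m handwheel '[[[-1,-4.5,0,0,0,0,-1],[0,0,-40,0,0,0,-1],[0,0,-35,0,0,0,-1],[0,0,-15,0,0,0,-1],[0,0,0,0,0,0,-1],[0,0,0,0,0,0,-1],[0,0,0,0,0,0,-1]]]'
python3 - <<'E'
from look import *
print(sense()['eef_pos'])
E
```

```text
time_s: 16.27
eef_pos: [514.9, -216.9, 178.5]
ee_rot: [0.001, -0.062, 0.998, -0.001]
force: [0.0, 0.7, -2.1]
grip_width: 0.273
grip_force: 56.0
[ 514.88556648 -216.93646369  178.49549043]
```

```bash
python3 -m handwheel '[[[0,0.5,0,0,0,0,-1],[0,0,0,0,0,0,-1],[0,0,0,0,0,0,-1]]]'
python3 -m handwheel '[[[0,0,-10,0,0,0,-1],[0,0,-6,0,0,0,-1],[0,0,-6,0,0,0,-1],[0,0,0,0,0,0,-1],[0,0,0,0,0,0,-1]]]'
```

```text
time_s: 16.65
eef_pos: [514.5, -216.2, 177.4]
ee_rot: [0.0, -0.062, 0.998, -0.0]
force: [0.0, 0.5, -1.0]
grip_width: 0.273
grip_force: 56.0
time_s: 17.27
eef_pos: [514.4, -215.9, 155.2]
ee_rot: [-0.0, -0.062, 0.998, 0.0]
force: [0.1, 1.3, -2.1]
grip_width: 0.275
grip_force: 55.8
```

The meter is in the mouth with no sideways force. I'll lower it the remaining 40 mm.

```bash
python3 -m handwheel '[[[0,0.3,-10,0,0,0,-1],[0,0,-10,0,0,0,-1],[0,0,-8,0,0,0,-1],[0,0,-4,0,0,0,-1],[0,0,0,0,0,0,-1],[0,0,0,0,0,0,-1]]]'
python3 -m handwheel '[[[0,0,-2,0,0,0,-1],[0,0,-2,0,0,0,-1],[0,0,-2,0,0,0,-1],[0,0,0,0,0,0,-1],[0,0,0,0,0,0,-1]]]'
python3 -m handwheel '[[[0,0,-1,0,0,0,-1],[0,0,-0.7,0,0,0,-1],[0,0,0,0,0,0,-1],[0,0,0,0,0,0,-1]]]'
```

```text
time_s: 18.02
eef_pos: [514.3, -215.8, 123.2]
ee_rot: [-0.0, -0.062, 0.998, 0.0]
force: [-0.4, 1.7, -2.2]
grip_width: 0.27
grip_force: 55.9
time_s: 18.65
eef_pos: [514.5, -215.7, 117.1]
ee_rot: [0.0, -0.062, 0.998, 0.0]
force: [1.0, 4.4, -2.7]
grip_width: 0.274
grip_force: 55.9
time_s: 19.15
eef_pos: [514.5, -215.7, 115.8]
ee_rot: [0.0, -0.062, 0.998, 0.0]
force: [0.1, 6.1, 0.1]
grip_width: 0.273
grip_force: 56.2
```

```bash
python3 -m handwheel '[[[0,0.5,0,0,0,0,-1],[0,0,-0.5,0,0,0,-1],[0,0,0,0,0,0,-1],[0,0,0,0,0,0,-1]]]'
python3 -m handwheel '[[[0,0,-0.5,0,0,0,-1],[0,0,0,0,0,0,-1],[0,0,0,0,0,0,-1]]]'
```

```text
time_s: 19.65
eef_pos: [514.5, -215.7, 115.3]
ee_rot: [0.0, -0.062, 0.998, -0.0]
force: [-0.9, 1.7, 1.7]
grip_width: 0.274
grip_force: 56.6
time_s: 20.02
eef_pos: [514.6, -215.6, 115.3]
ee_rot: [0.0, -0.062, 0.998, -0.0]
force: [-2.9, 2.7, 7.1]
grip_width: 0.273
grip_force: 57.2
```

On the floor of the pocket, at the original height. Release and rise.

```bash
python3 -m handwheel '[[[0,0,0,0,0,0,1],[0,0,0,0,0,0,1],[0,0,0,0,0,0,1],[0,0,0,0,0,0,1],[0,0,0,0,0,0,1],[0,0,0,0,0,0,1]]]'
python3 -m handwheel '[[[0,0,10,0,0,0,1],[0,0,30,0,0,0,1],[0,0,45,0,0,0,1],[0,0,45,0,0,0,1],[0,0,30,0,0,0,1],[-15,0,0,0,0,0,1],[0,0,0,0,0,0,1],[0,0,0,0,0,0,1]]]'
python3 - <<'E'
from look import *
snap('wrist','we');snap('side','se')
a=cv2.imread('pics/wm.png');b=cv2.imread('pics/we.png');c=cv2.imread('pics/se.png')
cv2.imwrite('pics/e.png',np.hstack([cv2.resize(a[110:260,190:340],(260,260)),cv2.resize(b[110:260,190:340],(260,260)),cv2.resize(c[120:240,90:390],(0,0),fx=.93,fy=2.167)[:,:280]]))
E
```

```text
time_s: 20.78
eef_pos: [514.5, -215.4, 114.6]
ee_rot: [0.0, -0.062, 0.998, -0.0]
force: [-0.5, 0.1, -0.0]
grip_width: 1.001
grip_force: 0.0
time_s: 21.78
eef_pos: [499.7, -215.3, 274.6]
ee_rot: [0.0, -0.062, 0.998, 0.0]
force: [-0.3, 0.0, 0.0]
grip_width: 1.0
grip_force: 0.0
```

View pics/e.png

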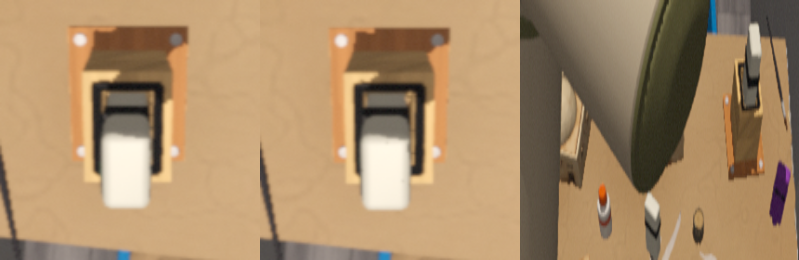

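The before and after views match: the meter's top face is at the same place and size, so it is back fully home. The gripper is clear and nothing else has moved.

```bash
python3 -c "
from rig import *
print(finish_job())"
```

```text
the job is handed in; nothing more can be done
None
```

Job handed in at about 22 s: the nose was pressed about half-way into the filler patch (about 6.3 N) and held for over 2 s, then the meter was put back fully home and released, with no other object seen to move in the views I took.

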